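Uncover the duct-fan dial and hold it at full boost

TASK

Somebody left the green tumbler upside down over the dial of the duct-fan controller: lift it off and stand it, still mouth down, flat in the blue tray. Then turn the spring-return dial clockwise past its first two notches to the third, where its white pointer stands at the orange mark, keep it steadily there for at least two seconds, and finish while still holding it there with the fingers, because it springs back when let go. Leave the bottle, the tin and the carton where they are.

Things in the scene. Friction and masses are not known exactly. Their poses are not given: they have to be found in the camera images.
- console: Duct-fan controller, fixed: grey box 200 (x) x 180 (y) x 60 mm high, white face on top; origin at the centre of its underside, on the dial axis. Flat marks around the dial, 40 to 62 mm from the axis, at these pointer angles from the box's x axis (anticlockwise from above, rad): black rest +0.6, blue first +0.2, blue second -0.2, larger orange third -0.6. Other details rise under 5 mm.
- handle: Dial handle: upright black bar 46 mm long (x), 12 mm thick (y), 26 mm high, on the dial's black disc (50 mm diameter, 10 mm thick, on the box's top). Origin on the dial's axis at the bar's foot, 70 mm above the counter; the bar spans z 0 to 26 mm. Its x axis points to the end with the white pointer line; it turns with the dial. At rest x is at +0.6 rad in the console's frame.
- dial (a joint): Dial angle (rad), 0 at rest, growing clockwise seen from above. Notches at 0.4, 0.8 and 1.2 (third, orange mark); end stop at 1.55. A spring drives it back to 0 from everywhere: 0.07 N m at rest, 0.13 N m at the third notch; the notches add a ripple of 0.03 N m either way and do not hold the dial. A firm pinch on the bar (40 N or more) turns and holds it.
- tumbler: Green plastic tumbler, 90 mm high, about 60 g, standing mouth down on the controller's top over the dial, centred within a few mm. Origin at the centre of the mouth, its lower end (60 mm above the counter at first); z points up to the closed end. Outside diameter 68 mm at the mouth, 59 mm 65 mm up, 55 mm at the closed top; wall 3 mm. It must rise over 40 mm straight up to clear the dial.
- tray: Blue plastic tray, fixed, open on top, 200 (x) x 180 (y) x 25 mm high, walls and floor 4 mm; origin at the centre of its underside, inner floor 4 mm above the counter. It lies beside the controller, to its left or right.
- bottle: Bystander: white detergent bottle with a blue cap, diameter 70 mm, 190 mm high, standing; origin at the centre of its underside.
- tin: Bystander: small paint tin, diameter 80 mm, 85 mm high, standing; origin at the centre of its underside.
- carton: Bystander: orange carton with a white band, 75 x 125 x 55 mm high, lying flat; origin at the centre of its underside.
Not all that is in view belongs to the job. There is more than one size of the tumbler; the one meant has the size given above.

How it is judged:
By the outcome, as a careful person would: the job done as asked, in the order asked, and still so for the second after the job is handed in, while the arm keeps its last pose, push and grip.
It also fails if it takes over 64 s, if anything falls off the work surface, if the arm or the gripper's body presses on something with over 40 N, if the wrist force passes 120 N, or if a joint passes its speed limit or range.

ROBOT

A 6-joint arm with a two-finger parallel gripper is mounted at the origin on the work surface. World frame = base frame: x ahead of the robot, y to its left, z up, the work surface at z = 0. Lengths are in mm, angles in rad, forces in N, time in s.
With the tool pointing down it reaches from about 350 to 775 mm from the base axis. Payload 7.3 kg.
Tool frame: the origin (TCP) lies at the centre of the arm's flange, where the gripper is bolted on; the fingertips stand 178 mm ahead of it and the grasp point (between the pads) lies 159 mm ahead of it; z points along the fingers, y is the direction in which the jaws open and shut (so a half turn about z gives the same grasp; the last joint's range is limited). The gripper opens to 92 mm and grips with 3 to 60 N. Pads are 19 mm wide; open, the fingers measure 130 mm over their backs; the gripper's body (75 mm by 190 mm) begins 47 mm behind the grasp point.
Start: joints at [-1.309, 0.342, 1.524, -0, 1.275, -0.146], TCP at [208.229, -481.942, 404.741] pointing down, gripper open.
Joint ranges: [-2.53, 2.53], [-0.77, 2.02], [0.04, 2.7], [-1, 4.14], [0.28, 2.66], [-3.11, 3.11]. Speed limits (rad/s): [2.57, 2.57, 3.14, 3.14, 3.14, 3.14].

INTERFACE

Orientations are given as [roll, pitch, yaw] about the fixed x, y, z axes, in that order (R = Rz(yaw) Ry(pitch) Rx(roll)).
In Python, from plant import get_obs, capture, close_job gives the robot as it stands. The module is installed in compiled form; this text tells all that it offers.
- The arm moves only by the shell command python3 -m pendant 'ROWS'. ROWS is JSON, a list of rows, each a list of 3 entries, a list of its own where there are three numbers: the shift along the tool's x, y, z in m, then the turn, a rotation vector about the tool's x, y, z in rad, then the finger opening in m, from 0 to 0.0918. In form: [[[tx, ty, tz], [wx, wy, wz], fingers], ...]. A call has 1 to 10 rows; each row is the pose to reach, as a shift and turn from the pose commanded when the call began, along the tool's axes at that moment; what a row does not reach only later rows make up. A row lasts 1/12 s, in which the tool goes at most 41.7 mm and 7.16 degrees, less where a joint would pass 70% of its speed; a pose out of reach is approached as far as the arm can. A call with a gripper value outside its range is refused whole. The fingers move at their own pace and stop on an object; the grip force is fixed at half the most. Time passes only in rows, so rows that repeat a pose let the fingers close. It gives the time, the measured TCP pose, the force and the opening at its end, in the units of the state.
- get_obs(): the state, without advancing time (a new reading comes with each control period).
- capture(name): name is "scene" or "side" or "wrist"; returns a dict with "color" (400x640x3 uint8, red, green, blue), "mtx" (3x3 intrinsics, pixels), "dist" ([k1, k2, p1, p2, k3] as OpenCV has them; the pictures are not rectified), "rvec" (rotation vector, rad) and "tvec" (3), from world to camera coordinates, as OpenCV has them. Camera axes: x right, y down, z forward; pixel columns grow to the right and rows downward; lengths in mm; the calibration is good to about 2 mm. A picture is of the moment at which its call begins. There is no depth.
- close_job(): hands the job in, once; it reports no verdict.
The state is a dict: "time": time; "joint_positions": joint angles; "dq": joint speeds; "tau": joint torques, N m; "tool_pos": TCP position; "tcp_rot": TCP orientation; "contact_force": force on the tool from outside, world axes, zero at the start; "moment": the same for the moment, N m; "grip_width": finger opening in mm.
Only numpy, scipy, OpenCV 4.12 (cv2) and the standard library are available. Lean on these libraries where they do the work, as an engineer would, in place of code of your own. Each camera call takes 0.05 s, during which the arm holds its last target. There are 200 camera calls.

## Working session

There is one attempt and no reset: what is moved stays moved. The work goes in short steps, Python scripts to look and compute and a shell command to move; the robot and the scene stay as the last step left them, time stands still between calls to the robot, and variables do not carry over. Pictures are saved under pics/ and viewed, about 8 in all and at most 12, crops included, and the job is handed in when it is done.

```bash
mkdir -p pics
cat > h.py <<'E'
import numpy as np, cv2
from plant import get_obs, capture
def ray(c,uv):
    p=cv2.undistortPoints(np.array([[uv]],float),c['mtx'],np.array(c['dist'],float))[0,0]
    R=cv2.Rodrigues(np.array(c['rvec'],float))[0]; t=np.array(c['tvec'],float).ravel()
    return -R.T@t, R.T@np.array([p[0],p[1],1.])
def onz(c,uv,z):
    o,d=ray(c,uv); return o+d*(z-o[2])/d[2]
def proj(c,P):
    return cv2.projectPoints(np.array(P,float).reshape(-1,1,3),np.array(c['rvec'],float),np.array(c['tvec'],float),np.array(c['mtx'],float),np.array(c['dist'],float))[0].reshape(-1,2)
E
python3 - <<'E'
from h import *
import pickle
o=get_obs(); print({k:np.round(v,3) for k,v in o.items()})
for n in ('scene','side','wrist'):
    c=capture(n); pickle.dump(c,open(n+'0.pkl','wb')); cv2.imwrite(f'pics/{n}0.png',c['color'][...,::-1]); print(n,ray(c,(320,200)))
E
```

```text
{'time': np.float64(0.0), 'joint_positions': array([-1.309,  0.343,  1.525,  0.   ,  1.275, -0.146]), 'dq': array([-0.   ,  0.   , -0.   , -0.002, -0.001,  0.002]), 'tau': array([ 1.0000e-03, -4.3124e+01, -2.4422e+01,  7.2000e-02,  5.6000e-02,
       -0.0000e+00]), 'tool_pos': array([ 208.188, -481.814,  404.05 ]), 'tcp_rot': array([-3.14 , -0.   ,  0.408]), 'contact_force': array([ 0.13 ,  0.487, -1.048]), 'moment': array([ 0.044, -0.031, -0.015]), 'grip_width': np.float64(91.555)}
scene (array([1041.88249548,  489.1136911 ,  901.01606656]), array([-0.41637781, -0.36500106, -0.83284358]))
side (array([ 20.22702567, 774.1280949 , 786.92352654]), array([ 0.52350122, -0.5791731 , -0.62496726]))
wrist (array([ 269.59740667, -454.38060271,  383.74354043]), array([-0.2354012 , -0.09224637, -0.96753911]))
```

View pics/scene0.png

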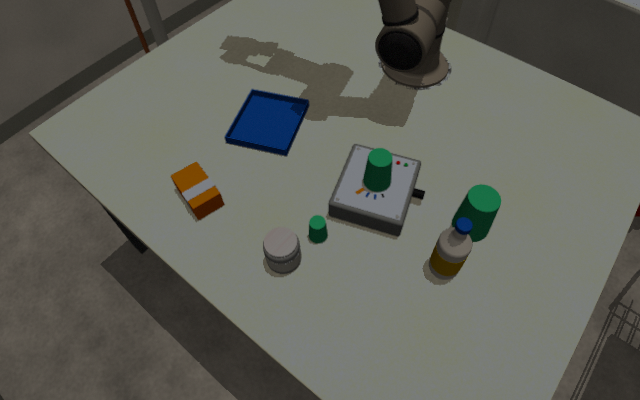

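View pics/side0.png

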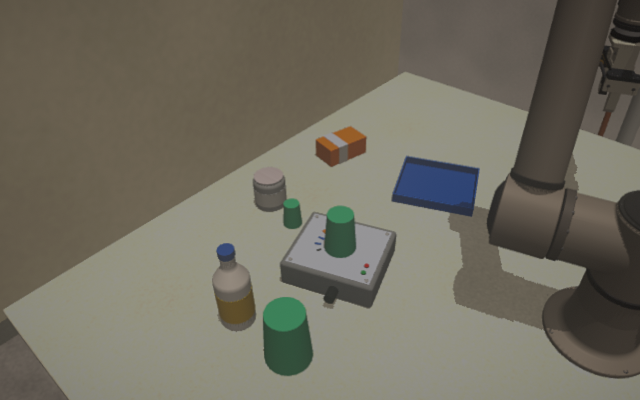

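The scene view shows the target tumbler at (378,170) on the console and the tray at (268,122). The big tumbler at (478,210) and the small one at (318,229) are decoys. The tin is at (282,250), the bottle at (452,250) and the carton at (198,190). In the side view the target is at (340,232) and the tray at (437,185).

```bash
cat > m.py <<'E'
from h import *
import pickle
C={n:pickle.load(open(n+'0.pkl','rb')) for n in('scene','side')}
seeds={'scene':dict(t=(378,175),big=(478,205),small=(318,232)),'side':dict(t=(340,235),big=(287,340),small=(292,215))}
H={n:cv2.cvtColor(C[n]['color'],cv2.COLOR_RGB2HSV) for n in C}
pl={}
for n,c in C.items():
    m=cv2.inRange(H[n],(60,110,30),(90,255,255)); k,l,s,cen=cv2.connectedComponentsWithStats(m)
    for q,(u,v) in seeds[n].items():
        i=l[v,u]; print(n,q,s[i],cen[i]); o,d=ray(c,cen[i]); pl.setdefault(q,[]).append((o,d))
for q,a in pl.items():
    A=[];b=[]
    for o,d in a: nn=np.array([-d[1],d[0]])/np.hypot(d[0],d[1]); A.append(nn);b.append(nn@o[:2])
    print(q,np.linalg.solve(A,b))
seed={'scene':(345,190),'side':(310,265)}
for n,c in C.items():
    m=cv2.inRange(H[n],(100,150,40),(125,255,255)); k,l,s,cen=cv2.connectedComponentsWithStats(m)
    i=max(range(1,k),key=lambda j:s[j][4]); h=cv2.convexHull(cv2.findContours((l==i).astype(np.uint8),0,1)[0][0])
    ap=cv2.approxPolyDP(h,4,True)[:,0]
    for p in ap: print(n,'tray',p,onz(c,p,25)[:2].round(),onz(c,p,0)[:2].round())
    S=H[n][...,1];print(n,'face hsv',H[n][seed[n][1],seed[n][0]],'table',H[n][300,400],H[n][150,560] )
W=[cv2.resize(C['scene']['color'][130:240,310:440],None,fx=3,fy=3,interpolation=2),cv2.resize(C['side']['color'][200:310,270:400],None,fx=3,fy=3,interpolation=2)]
cv2.imwrite('pics/crop.png',cv2.convertScaleAbs(np.hstack(W)[...,::-1],alpha=1.5))
E
python3 m.py
```

```text
scene t [364 148  28  44 993] [378.00503525 169.66465257]
scene big [ 452  185   49   57 1557] [479.2061657  209.68143866]
scene small [309 215  18  28 416] [317.24278846 229.04086538]
side t [     0      0    640    400 254383] [319.64321515 198.95616452]
side big [     0      0    640    400 254383] [319.64321515 198.95616452]
side small [     0      0    640    400 254383] [319.64321515 198.95616452]
t [529.93700981 211.18487235]
big [341.53167355 419.26693949]
small [623.06689515 108.32866117]
scene tray [252  90] [ 426. -302.] [ 409. -325.]
scene tray [307 100] [ 358. -145.] [ 339. -163.]
scene tray [286 151] [540. -64.] [525. -80.]
scene tray [225 137] [ 606. -229.] [ 594. -249.]
scene face hsv [107  18 131] table [ 40  12 125] [ 38  24 125]
side tray [474 177] [ 414. -262.] [ 426. -296.]
side tray [470 202] [ 372. -162.] [ 383. -192.]
side tray [452 204] [ 402. -126.] [ 414. -156.]
side tray [429 197] [ 459. -114.] [ 474. -143.]
side tray [426 187] [ 487. -145.] [ 502. -175.]
side tray [445 176] [ 474. -217.] [ 489. -250.]
side face hsv [130   5 151] table [ 28  28 148] [16 50 76]
```

View pics/crop.png

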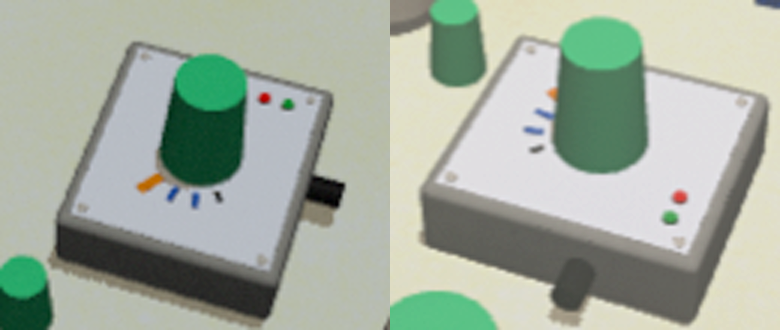

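The crop shows the four top corners of the console. The orange mark is at (150,183) in the left panel, next to blue, blue and black, and all of them face away from the robot.

```bash
sed -i 's/(60,110,30)/(66,80,30)/' m.py
cat >> m.py <<'E'
print('---')
cc={'scene':[(355.7,144),(420,162),(400.5,221.5),(330.7,202)],'side':[(313.3,212.7),(396,232.3),(372.3,290),(281.7,262.7)]}
for n,c in C.items():
    P=np.array([onz(c,p,60)[:2] for p in cc[n]]); e=np.roll(P,-1,0)-P
    print(n,P.round(),P.mean(0),np.hypot(*e.T),np.arctan2(e[:,1],e[:,0]))
p=np.array([310+150/3,130+183/3]); print('orange',onz(C['scene'],p,60)); print('black',onz(C['scene'],(310+219/3,130+197/3),60))
ts=np.array([(252,90),(307,100),(286,151),(225,137)])
c=C['scene'];print(np.mean([onz(c,p,z)[:2] for p,z in zip(ts,(25,25,0,0))],0))
# bystanders
print('tin top',onz(c,(281,240),85),'bottle',onz(c,(462,226),190),'carton',onz(c,(195,185),55))
E
python3 m.py
```

```text
scene t [ 363  148   29   44 1013] [378.01974334 169.7917078 ]
scene big [ 452  184   49   58 1580] [479.20506329 209.65379747]
scene small [309 215  18  28 427] [317.27868852 228.92505855]
side t [ 327  206   28   51 1110] [341.14234234 230.9045045 ]
side big [ 263  297   48   78 2946] [286.74236253 335.38424983]
side small [283 199  17  29 344] [291.86627907 212.52616279]
t [491.56338935 190.43907907]
big [420.27561078 427.08932889]
small [672.33588492 153.25600294]
scene tray [252  90] [ 426. -302.] [ 409. -325.]
scene tray [307 100] [ 358. -145.] [ 339. -163.]
scene tray [286 151] [540. -64.] [525. -80.]
scene tray [225 137] [ 606. -229.] [ 594. -249.]
scene face hsv [107  18 131] table [ 40  12 125] [ 38  24 125]
side tray [474 177] [ 414. -262.] [ 426. -296.]
side tray [470 202] [ 372. -162.] [ 383. -192.]
side tray [452 204] [ 402. -126.] [ 414. -156.]
side tray [429 197] [ 459. -114.] [ 474. -143.]
side tray [426 187] [ 487. -145.] [ 502. -175.]
side tray [445 176] [ 474. -217.] [ 489. -250.]
side face hsv [130   5 151] table [ 28  28 148] [16 50 76]
---
scene [[431.  83.]
 [379. 243.]
 [553. 300.]
 [610. 144.]] [493.29386914 192.4688473 ] [168.85126645 183.53728859 166.61986242 189.02273468] [ 1.88757106  0.31477049 -1.22115213 -2.81448273]
side [[610. 145.]
 [429.  79.]
 [370. 244.]
 [554. 304.]] [490.8452938  192.98179017] [193.21762636 174.83282599 193.76841848 168.90359981] [-2.79155693  1.91278537  0.31940736 -1.23181282]
orange [542.58570317 178.46561956  60.        ]
black [519.6382348  228.75978297  60.        ]
[ 475.83516547 -194.11805502]
tin top [765.49645592 131.34037853  85.        ] bottle [563.76312417 427.33291401 190.        ] carton [ 775.02634197 -148.11276985   55.        ]
```

```bash
cat >> h.py <<'E'
def shift(a,b):  # a,b: x,y,z,yaw (tool down); prints tool shift m and wz
    y=a[3]; d=np.subtract(b,a)
    return np.round([(np.cos(y)*d[0]+np.sin(y)*d[1])/1e3,(np.sin(y)*d[0]-np.cos(y)*d[1])/1e3,-d[2]/1e3,-d[3]],4)
E
python3 - <<'E'
from h import *
W=[(208.2,-481.9,404.7,.408),(420,-150,404.7,.925),(491.5,191,380,.925)]
for a,b in zip(W,W[1:]): print(shift(a,b))
E
```

```text
[ 0.3261 -0.2206 -0.     -0.517 ]
[ 0.3154 -0.1481  0.0247 -0.    ]
```

```bash
python3 -m pendant '[[[0.033,-0.022,0],[0,0,-0.05],0.0918],[[0.065,-0.044,0],[0,0,-0.1],0.0918],[[0.098,-0.066,0],[0,0,-0.15],0.0918],[[0.13,-0.088,0],[0,0,-0.2],0.0918],[[0.163,-0.11,0],[0,0,-0.26],0.0918],[[0.196,-0.132,0],[0,0,-0.31],0.0918],[[0.228,-0.154,0],[0,0,-0.36],0.0918],[[0.261,-0.176,0],[0,0,-0.41],0.0918],[[0.293,-0.198,0],[0,0,-0.46],0.0918],[[0.326,-0.221,0],[0,0,-0.517],0.0918]]'
python3 -m pendant '[[[0.032,-0.015,0.002],[0,0,0],0.0918],[[0.064,-0.03,0.004],[0,0,0],0.0918],[[0.096,-0.045,0.008],[0,0,0],0.0918],[[0.128,-0.06,0.01],[0,0,0],0.0918],[[0.16,-0.075,0.012],[0,0,0],0.0918],[[0.192,-0.09,0.015],[0,0,0],0.0918],[[0.224,-0.105,0.018],[0,0,0],0.0918],[[0.256,-0.12,0.02],[0,0,0],0.0918],[[0.288,-0.135,0.022],[0,0,0],0.0918],[[0.3154,-0.1481,0.0247],[0,0,0],0.0918]]'
python3 -m pendant '[[[0,0,0],[0,0,0],0.0918],[[0,0,0],[0,0,0],0.0918]]'
python3 - <<'E'
from h import *
c=capture('wrist'); cv2.imwrite('pics/w1.png',c['color'][...,::-1]); import pickle; pickle.dump(c,open('w1.pkl','wb')); print(get_obs()['joint_positions'])
m=cv2.inRange(cv2.cvtColor(c['color'],cv2.COLOR_RGB2HSV),(66,80,30),(90,255,255)); k,l,s,cen=cv2.connectedComponentsWithStats(m); print(s,cen)
print('expected top/mouth',proj(c,[(491.5,191,150),(491.5,191,60)]))
E
```

```text
time: 0.98
tool_pos: [420.4, -148.0, 404.7]
tcp_rot: [3.141, 0.0, 0.927]
contact_force: [1.2, -0.8, -0.1]
grip_width: 91.8
time: 1.82
tool_pos: [491.5, 193.5, 379.7]
tcp_rot: [-3.141, -0.0, 0.926]
contact_force: [0.4, 0.3, 1.1]
grip_width: 91.9
time: 1.98
tool_pos: [491.3, 192.6, 379.2]
tcp_rot: [-3.141, 0.001, 0.928]
contact_force: [-1.1, -0.5, -0.0]
grip_width: 91.7
[ 2.26488172e-01  3.68119176e-01  1.55790885e+00 -5.04334898e-04
  1.21681223e+00  8.71154577e-01]
[[     0      0    640    400 237476]
 [    14      0    170     92  11648]
 [   184     46      1      1      1]
 [   181     50      2      3      5]
 [   182     53      3      3      6]
 [   184     57      1      1      1]
 [   182     65      1      1      1]
 [   180     66      1      1      1]
 [   174     68      2      3      5]
 [   179     68      3      1      3]
 [   178     70      2      2      2]
 [   178     74      1      1      1]
 [   452     92     67     41   2219]
 [   320    159      1      1      1]
 [   327    158      1      1      1]
 [   332    159      2      2      2]
 [   328    161      1
[... 7392 characters left out ...]
16.        ]
 [498.         317.        ]
 [540.         317.        ]
 [155.         321.        ]
 [ 52.         323.        ]
 [240.         325.        ]
 [458.         331.        ]
 [604.         330.        ]
 [ 32.         335.        ]
 [601.         335.        ]
 [146.         337.        ]
 [172.         337.        ]
 [471.         337.        ]
 [201.         339.        ]
 [610.         339.        ]
 [534.         341.        ]
 [562.         343.        ]
 [582.         342.        ]
 [639.         369.        ]
 [634.         370.        ]
 [525.         387.        ]
 [485.         391.        ]]
expected top/mouth [[325.41500091 218.9759798 ]
 [324.58641154 190.61904495]]
```

View pics/w1.png

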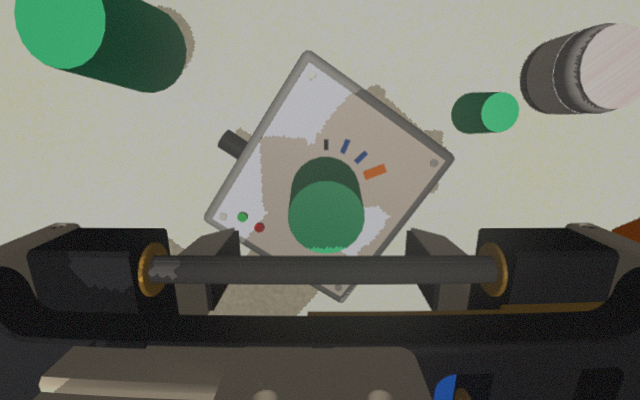

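The wrist view shows the tumbler top centred near (326,216) between the jaws, against (325,219) expected. Console corners and marks fit the estimate. Next I descend, grasp and lift.

```bash
python3 -m pendant '[[[0,0,0.02],[0,0,0],0.0918],[[0,0,0.04],[0,0,0],0.0918],[[0,0,0.06],[0,0,0],0.0918],[[0,0,0.08],[0,0,0],0.0918],[[0,0,0.09],[0,0,0],0.0918],[[0,0,0.098],[0,0,0],0.0918],[[0,0,0.103],[0,0,0],0.0918],[[0,0,0.103],[0,0,0],0.0918]]'
python3 -m pendant '[[[0,0,0],[0,0,0],0.05],[[0,0,0],[0,0,0],0.05],[[0,0,0],[0,0,0],0.05],[[0,0,0],[0,0,0],0.05],[[0,0,0],[0,0,0],0.05],[[0,0,0],[0,0,0],0.05],[[0,0,0],[0,0,0],0.05],[[0,0,0],[0,0,0],0.05],[[0,0,0],[0,0,0],0.05],[[0,0,0],[0,0,0],0.05]]'
```

```text
time: 2.7
tool_pos: [491.5, 190.7, 276.6]
tcp_rot: [-3.141, 0.001, 0.924]
contact_force: [-0.5, 0.4, -0.5]
grip_width: 91.8
time: 3.53
tool_pos: [491.6, 191.3, 277.4]
tcp_rot: [3.141, -0.001, 0.925]
contact_force: [-0.2, 0.1, 4.3]
grip_width: 60.9
```

```bash
python3 -m pendant '[[[0,0,0],[0,0,0],0.045],[[0,0,-0.004],[0,0,0],0.045],[[0,0,-0.012],[0,0,0],0.045],[[0,0,-0.024],[0,0,0],0.045],[[0,0,-0.04],[0,0,0],0.045],[[0,0,-0.056],[0,0,0],0.045],[[0,0,-0.072],[0,0,0],0.045],[[0,0,-0.085],[0,0,0],0.045],[[0,0,-0.09],[0,0,0],0.045],[[0,0,-0.09],[0,0,0],0.045]]'
python3 - <<'E'
from h import *
import pickle
for n in('scene','side'):
    c=capture(n); pickle.dump(c,open(n+'1.pkl','wb'))
    i=c['color']; H=cv2.cvtColor(i,cv2.COLOR_RGB2HSV)
    globals()[n]=cv2.resize(i[80:270,250:450],None,fx=2,fy=2)
cv2.imwrite('pics/l.png',cv2.convertScaleAbs(np.hstack([scene,side])[...,::-1],alpha=1.5))
print(shift((491.5,191,367,.925),(476,-194,367,.925)))
E
```

```text
time: 4.37
tool_pos: [491.6, 191.3, 368.3]
tcp_rot: [3.14, -0.002, 0.925]
contact_force: [0.3, -0.0, -0.2]
grip_width: 61.3
[-0.3168  0.2193 -0.     -0.    ]
```

View pics/l.png

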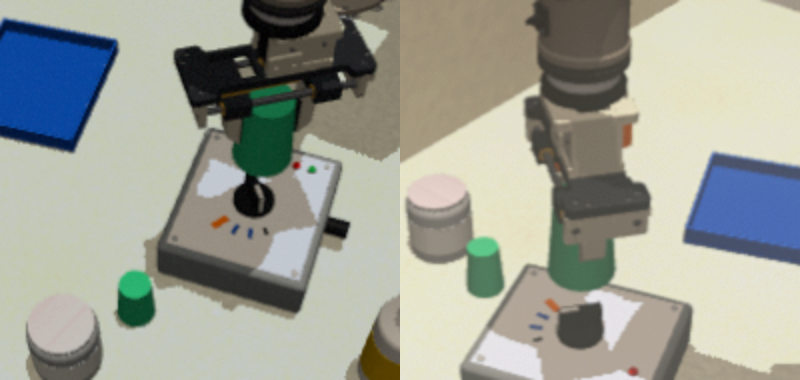

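Tumbler held upright at (268,135) in the left panel, well clear of the dial. Carry it to the tray.

```bash
python3 -m pendant '[[[-0.008,0.006,0],[0,0,0],0.045],[[-0.024,0.017,0],[0,0,0],0.045],[[-0.044,0.03,0],[0,0,0],0.045],[[-0.066,0.046,0],[0,0,0],0.045],[[-0.09,0.062,0],[0,0,0],0.045],[[-0.114,0.079,0],[0,0,0],0.045],[[-0.138,0.096,0],[0,0,0],0.045],[[-0.162,0.112,0],[0,0,0],0.045],[[-0.186,0.129,0],[0,0,0],0.045],[[-0.21,0.145,0],[0,0,0],0.045]]'
python3 -m pendant '[[[-0.024,0.017,0],[0,0,0],0.045],[[-0.048,0.034,0],[0,0,0],0.045],[[-0.07,0.049,0],[0,0,0],0.045],[[-0.088,0.061,0],[0,0,0],0.045],[[-0.1,0.07,0],[0,0,0],0.045],[[-0.106,0.074,0],[0,0,0],0.045],[[-0.107,0.074,0],[0,0,0],0.045],[[-0.107,0.074,0],[0,0,0],0.045]]'
python3 -m pendant '[[[0,0,0.01],[0,0,0],0.045],[[0,0,0.025],[0,0,0],0.045],[[0,0,0.045],[0,0,0],0.045],[[0,0,0.065],[0,0,0],0.045],[[0,0,0.085],[0,0,0],0.045],[[0,0,0.1],[0,0,0],0.045],[[0,0,0.113],[0,0,0],0.045],[[0,0,0.12],[0,0,0],0.045],[[0,0,0.12],[0,0,0],0.045]]'
python3 - <<'E'
from h import *
c=capture('scene'); s=c['color'][60:200,200:400]; c2=capture('side'); d=c2['color'][100:240,380:580]
cv2.imwrite('pics/t.png',cv2.convertScaleAbs(np.hstack([cv2.resize(s,None,fx=2,fy=2),cv2.resize(d,None,fx=2,fy=2)])[...,::-1],alpha=1.5))
E
```

```text
time: 5.3
tool_pos: [480.1, -65.7, 366.1]
tcp_rot: [-3.14, 0.001, 0.925]
contact_force: [0.2, 1.1, 0.2]
grip_width: 61.2
time: 5.97
tool_pos: [475.1, -193.8, 366.4]
tcp_rot: [-3.14, 0.0, 0.924]
contact_force: [-0.7, 0.0, 0.3]
grip_width: 61.0
time: 6.72
tool_pos: [475.1, -192.6, 245.2]
tcp_rot: [-3.138, 0.0, 0.926]
contact_force: [0.5, 0.2, -0.2]
grip_width: 61.2
```

View pics/t.png

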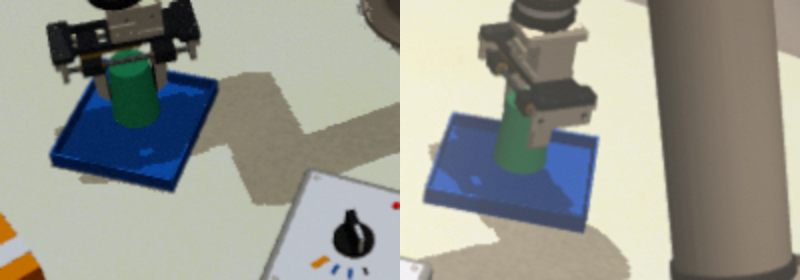

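The tumbler is over the tray interior, near its centre, upright. Lower it gently.

```bash
python3 -m pendant '[[[0,0,0.006],[0,0,0],0.045],[[0,0,0.012],[0,0,0],0.045],[[0,0,0.018],[0,0,0],0.045],[[0,0,0.021],[0,0,0],0.045],[[0,0,0.023],[0,0,0],0.045],[[0,0,0.0245],[0,0,0],0.045],[[0,0,0.0255],[0,0,0],0.045],[[0,0,0.026],[0,0,0],0.045],[[0,0,0.026],[0,0,0],0.045]]'
```

```text
time: 7.57
tool_pos: [475.5, -193.8, 221.4]
tcp_rot: [3.141, 0.0, 0.925]
contact_force: [-1.9, 0.2, 2.4]
grip_width: 60.9
```

```bash
python3 -m pendant '[[[0,0,0.0005],[0,0,0],0.045],[[0,0,0.001],[0,0,0],0.045],[[0,0,0.001],[0,0,0],0.045]]'
```

```text
time: 7.82
tool_pos: [475.4, -193.7, 221.2]
tcp_rot: [3.141, 0.0, 0.925]
contact_force: [-2.8, 2.4, 11.7]
grip_width: 60.9
```

Contact is firm. Open and rise.

```bash
python3 -m pendant '[[[0,0,0],[0,0,0],0.07],[[0,0,0],[0,0,0],0.08],[[0,0,0],[0,0,0],0.0918],[[0,0,0],[0,0,0],0.0918],[[0,0,0],[0,0,0],0.0918],[[0,0,0],[0,0,0],0.0918],[[0,0,0],[0,0,0],0.0918]]'
python3 -m pendant '[[[0,0,-0.005],[0,0,0],0.0918],[[0,0,-0.02],[0,0,0],0.0918],[[0,0,-0.045],[0,0,0],0.0918],[[0,0,-0.075],[0,0,0],0.0918],[[0,0,-0.105],[0,0,0],0.0918],[[0,0,-0.135],[0,0,0],0.0918],[[0,0,-0.155],[0,0,0],0.0918],[[0,0,-0.16],[0,0,0],0.0918]]'
python3 - <<'E'
from h import *
import pickle
c=capture('scene'); s=c['color'][60:200,200:400]; pickle.dump(c,open('scene2.pkl','wb')); c2=capture('side'); d=c2['color'][100:240,380:580]
cv2.imwrite('pics/t2.png',cv2.convertScaleAbs(np.hstack([cv2.resize(s,None,fx=2,fy=2),cv2.resize(d,None,fx=2,fy=2)])[...,::-1],alpha=1.5))
print(shift((475.5,-194,380,.925),(492,192.5,380,.925)))
E
```

```text
time: 8.4
tool_pos: [475.5, -193.8, 219.9]
tcp_rot: [-3.141, 0.0, 0.925]
contact_force: [0.1, -0.0, 0.1]
grip_width: 91.7
time: 9.07
tool_pos: [475.9, -193.9, 384.2]
tcp_rot: [3.134, -0.001, 0.925]
contact_force: [0.5, -0.5, 0.1]
grip_width: 91.8
[ 0.3186 -0.2194 -0.     -0.    ]
```

View pics/t2.png

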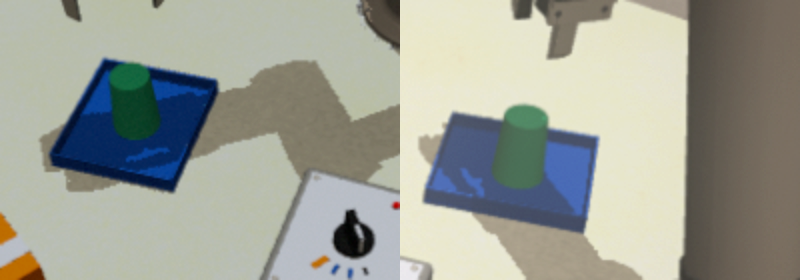

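Tumbler stands flat, mouth down, in the tray at (135,105) in the left panel. Now go over the dial.

```bash
python3 -m pendant '[[[0.02,-0.014,0],[0,0,0],0.0918],[[0.05,-0.034,0],[0,0,0],0.0918],[[0.082,-0.056,0],[0,0,0],0.0918],[[0.114,-0.078,0],[0,0,0],0.0918],[[0.146,-0.1,0],[0,0,0],0.0918],[[0.178,-0.122,0],[0,0,0],0.0918],[[0.21,-0.144,0],[0,0,0],0.0918],[[0.242,-0.166,0],[0,0,0],0.0918],[[0.274,-0.188,0],[0,0,0],0.0918],[[0.305,-0.21,0],[0,0,0],0.06]]'
python3 -m pendant '[[[0.0136,-0.0094,0],[0,0,0],0.05],[[0.0136,-0.0094,0],[0,0,0],0.05],[[0.0136,-0.0094,0],[0,0,0],0.05],[[0.0136,-0.0094,0],[0,0,0],0.05]]'
python3 - <<'E'
from h import *
import pickle
c=capture('wrist'); pickle.dump(c,open('w2.pkl','wb')); i=c['color'].copy()
for p in proj(c,[(492,192.5,60),(492,192.5,96),(492+23*np.cos(.925),192.5+23*np.sin(.925),96),(492-23*np.cos(.925),192.5-23*np.sin(.925),96)]): print(p); cv2.circle(i,(int(p[0]),int(p[1])),2,(255,0,255),-1)
cv2.imwrite('pics/d.png',cv2.resize(i[100:300,200:460],None,fx=3,fy=3)[...,::-1])
E
```

```text
time: 10.0
tool_pos: [490.8, 178.2, 377.9]
tcp_rot: [-3.139, 0.003, 0.925]
contact_force: [0.3, -1.3, -0.4]
grip_width: 88.7
time: 10.33
tool_pos: [491.9, 192.1, 378.6]
tcp_rot: [-3.14, 0.002, 0.925]
contact_force: [1.0, -0.1, -0.8]
grip_width: 63.2
[323.41764838 188.87913127]
[323.51228107 197.90053922]
[323.53572697 172.00664142]
[323.48899856 222.70001505]
```

View pics/d.png

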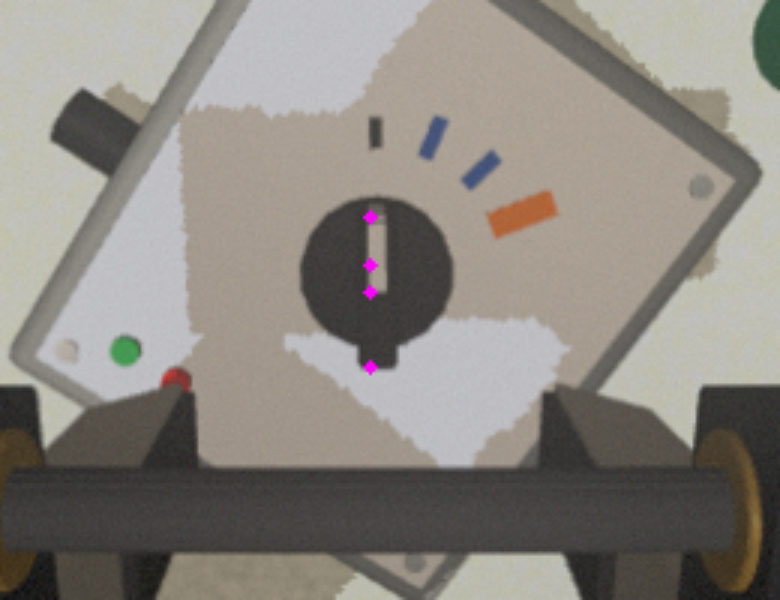

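The wrist crop shows the bar centred at column 377 and the prediction at 370, which is about 2 mm along tool +y. Its end is at row 367, as predicted. Shift 2 mm in y, descend and pinch.

```bash
python3 -m pendant '[[[0,0.002,0.02],[0,0,0],0.05],[[0,0.002,0.045],[0,0,0],0.05],[[0,0.002,0.07],[0,0,0],0.05],[[0,0.002,0.095],[0,0,0],0.05],[[0,0.002,0.112],[0,0,0],0.05],[[0,0.002,0.122],[0,0,0],0.05],[[0,0.002,0.127],[0,0,0],0.05],[[0,0.002,0.129],[0,0,0],0.05],[[0,0.002,0.129],[0,0,0],0.05]]'
python3 -m pendant '[[[0,0,0],[0,0,0],0.03],[[0,0,0],[0,0,0],0.02],[[0,0,0],[0,0,0],0.01],[[0,0,0],[0,0,0],0],[[0,0,0],[0,0,0],0],[[0,0,0],[0,0,0],0],[[0,0,0],[0,0,0],0],[[0,0,0],[0,0,0],0],[[0,0,0],[0,0,0],0],[[0,0,0],[0,0,0],0]]'
```

```text
time: 11.13
tool_pos: [494.0, 191.1, 251.4]
tcp_rot: [3.141, -0.0, 0.924]
contact_force: [-0.2, -0.0, 0.3]
grip_width: 49.8
time: 11.97
tool_pos: [494.0, 191.3, 251.2]
tcp_rot: [3.141, -0.0, 0.925]
contact_force: [2.1, -2.1, 0.8]
grip_width: 11.4
```

```bash
python3 -m pendant '[[[0,0,0],[0,0,0.03],0],[[0,0,0],[0,0,0.09],0],[[0,0,0],[0,0,0.15],0],[[0,0,0],[0,0,0.21],0],[[0,0,0],[0,0,0.27],0],[[0,0,0],[0,0,0.34],0],[[0,0,0],[0,0,0.41],0],[[0,0,0],[0,0,0.48],0],[[0,0,0],[0,0,0.54],0],[[0,0,0],[0,0,0.6],0]]'
python3 -m pendant '[[[0,0,0],[0,0,0.06],0],[[0,0,0],[0,0,0.13],0],[[0,0,0],[0,0,0.2],0],[[0,0,0],[0,0,0.27],0],[[0,0,0],[0,0,0.34],0],[[0,0,0],[0,0,0.41],0],[[0,0,0],[0,0,0.48],0],[[0,0,0],[0,0,0.54],0],[[0,0,0],[0,0,0.58],0],[[0,0,0],[0,0,0.6],0]]'
python3 -m pendant '[[[0,0,0],[0,0,0],0],[[0,0,0],[0,0,0],0],[[0,0,0],[0,0,0],0]]'
python3 - <<'E'
from h import *
import pickle
print(get_obs()['moment'])
c=capture('wrist'); pickle.dump(c,open('w3.pkl','wb')); s=capture('scene'); pickle.dump(s,open('s3.pkl','wb'))
a=cv2.resize(c['color'][60:260,200:460],None,fx=2,fy=2); b=cv2.resize(s['color'][140:240,320:430],(440,400))
cv2.imwrite('pics/e.png',cv2.convertScaleAbs(np.hstack([a[:400],b[:400,:280] if 0 else cv2.resize(b,(280,400)) ])[...,::-1],alpha=1.4))
E
```

```text
time: 12.8
tool_pos: [494.3, 191.0, 251.2]
tcp_rot: [3.14, -0.001, 0.322]
contact_force: [3.5, -5.5, 1.3]
grip_width: 12.0
time: 13.63
tool_pos: [494.3, 190.6, 251.2]
tcp_rot: [3.14, -0.002, -0.277]
contact_force: [3.9, -7.7, 1.5]
grip_width: 11.8
time: 13.88
tool_pos: [494.3, 190.6, 251.2]
tcp_rot: [3.14, -0.002, -0.275]
contact_force: [3.4, -7.8, 1.1]
grip_width: 11.8
[-1.28908949 -0.64375235  0.09842775]
```

View pics/e.png

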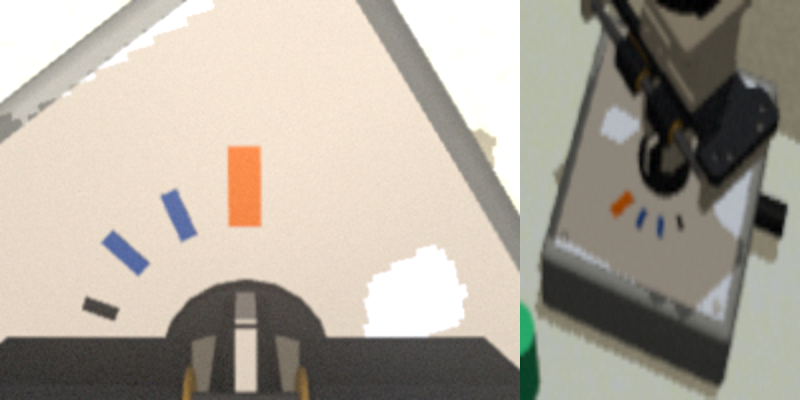

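The wrist view shows the white pointer (column 245, vertical) directly in line with the orange mark (column 244, vertical). Hold it for more than 2 s, then check again.

```bash
for i in 1 2 3; do python3 -m pendant '[[[0,0,0],[0,0,0],0],[[0,0,0],[0,0,0],0],[[0,0,0],[0,0,0],0],[[0,0,0],[0,0,0],0],[[0,0,0],[0,0,0],0],[[0,0,0],[0,0,0],0],[[0,0,0],[0,0,0],0],[[0,0,0],[0,0,0],0],[[0,0,0],[0,0,0],0],[[0,0,0],[0,0,0],0]]'; done
python3 - <<'E'
from h import *
import pickle
c=capture('wrist'); o=pickle.load(open('w3.pkl','rb'))
for q in(o,c):
    i=q['color'][60:260,200:460]; H=cv2.cvtColor(i,cv2.COLOR_RGB2HSV)
    m=cv2.inRange(H,(5,140,80),(20,255,255)); y,x=np.nonzero(m); 
    g=i[205-30:196+4 if 0 else 199,100:145].mean(2); 
    w=[(r,np.mean(np.nonzero(i[r,108:138].mean(1)>110)[0])+108) for r in (148,155,165,175,185,192)]
    print('orange',x.mean(),y.mean(),'pointer cols',w)
d=cv2.absdiff(o['color'],c['color'])[60:260,200:460]; print('diff',d.mean(),(d.max(2)>60).sum())
cv2.imwrite('pics/f.png',np.hstack([c['color'],capture('scene')['color']])[::,:, ::-1][:, ::1] if 0 else capture('scene')['color'][...,::-1])
E
```

```text
time: 14.82
tool_pos: [494.3, 190.6, 251.2]
tcp_rot: [3.14, -0.002, -0.275]
contact_force: [3.7, -8.3, 1.2]
grip_width: 11.7
time: 15.65
tool_pos: [494.3, 190.6, 251.2]
tcp_rot: [3.14, -0.002, -0.275]
contact_force: [3.9, -8.6, 1.0]
grip_width: 11.5
time: 16.48
tool_pos: [494.3, 190.6, 251.2]
tcp_rot: [3.14, -0.002, -0.275]
contact_force: [3.5, -7.8, 0.9]
grip_width: 12.1
orange 121.35854765506808 100.0302571860817 pointer cols [(148, np.float64(nan)), (155, np.float64(nan)), (165, np.float64(122.5)), (175, np.float64(122.5)), (185, np.float64(122.5)), (192, np.float64(122.5))]
orange 121.28072837632777 99.72382397572079 pointer cols [(148, np.float64(nan)), (155, np.float64(nan)), (165, np.float64(122.5)), (175, np.float64(122.5)), (185, np.float64(122.5)), (192, np.float64(122.5))]
diff 2.261480769230769 0
  return _methods._mean(a, axis=axis, dtype=dtype,
  ret = ret.dtype.type(ret / rcount)
```

View pics/f.png

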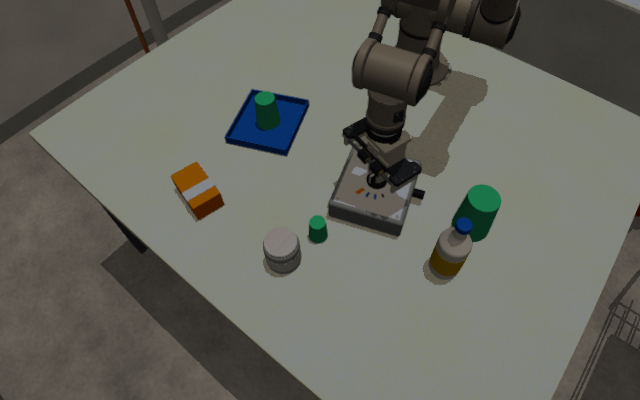

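The pointer stayed still at the orange mark for over 2.5 s. The scene shows the tumbler in the tray at (267,110) and the bystanders unmoved. Handing in.

```bash
python3 -c "from plant import close_job; print(close_job())"
```

```text
the job is handed in; nothing more can be done
None
```

The job is done and handed in at about 16.5 s of the 64 s allowed, with the fingers still holding the dial at the third notch.

- **Tumbler:** I lifted the green tumbler straight off the dial and stood it mouth down in the blue tray. After release, both fixed cameras showed it upright, flat and near the tray's centre.
- **Dial:** I pinched the bar, turned it 1.2 rad clockwise and held it for about 2.6 s after it settled. The wrist camera showed the white pointer in line with the orange mark, about 1 px apart. Neither had moved when I checked again at the end of the hold.
- **Bystanders:** the bottle, tin and carton, and the two other tumblers, are where they were in the first picture, judged by eye.
- **Forces:** the measured force while holding stayed at about 9 N. The highest reading printed in the whole job was about 12 N, when the tumbler touched down.

**Disagreements:**
- The wrist view put the bar about 2 mm from where I had estimated it, and I corrected for that before gripping.
- The grip force is fixed at 30 N, below the 40 N advised for the dial, but I saw no slip.

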